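# Clip the relay module onto the mounting rail

### The arm

A 6-joint arm with a two-finger parallel gripper is mounted at the origin on a cart in front of the work surface, level with it; the furniture and walls round the work are solid. World frame = base frame: x ahead of the robot, y to its left, z up, the work surface at z = 0. Lengths are in mm, angles in rad, forces in N, time in s.
With the tool pointing down it reaches from about 300 to 875 mm from the base axis. Payload 4.2 kg.
Tool frame: the origin (TCP) lies midway between the tips of the shut fingers; the grasp point (between the pads) lies 19 mm behind it; z points along the fingers, y is the direction in which the jaws open and shut (so a half turn about z gives the same grasp; the last joint's range is limited). The gripper opens to 85 mm and grips with 20 to 120 N. Pads are 22 mm wide; open, the fingers measure 114 mm over their backs; the gripper's body (76 mm by 85 mm) begins 54 mm behind the grasp point. The pads swing forward as they close: fully open they stand 13 mm farther back than shut.
Start: joints at [-1.121, 0.32, 1.565, -0, 1.257, -0.02], TCP at [260.312, -512.717, 231.338] pointing down, gripper open.
Joint ranges: [-3.11, 3.11], [-0.84, 2.01], [0.21, 2.61], [-1.34, 4.49], [0.05, 2.63], [-2.56, 2.56]. Speed limits (rad/s): [2.57, 2.57, 3.14, 3.14, 3.14, 3.14].

### API

Orientations are given as a rotation vector (axis times angle).
In Python, from cell import monitor, imaging, manip gives the robot as it stands.
- The arm moves only by the tool arm_command, never from a script. Its arguments are lists of equal length, an entry for each row: "translation": the shift along the world's x, y, z in mm, a list of three; "delta_rot": the turn, a rotation vector about the world's x, y, z in degrees, a list of three; "gripper": the finger opening in mm, from 0 to 85.4. In form: {"translation": [[dx, dy, dz], ...], "delta_rot": [[ax, ay, az], ...], "gripper": [gripper, ...]}. A call has exactly 5 rows; each row shifts and turns the commanded pose from where the row before left it; what a row does not reach is not made up. A row lasts 1/12 s, in which the tool goes at most 41.7 mm and 7.16 degrees, less where a joint would pass 70% of its speed; a pose out of reach is approached as far as the arm can. A call with a gripper value outside its range is refused whole. The fingers move at their own pace and stop on an object; "newtons" is the grip in N (left out, the last holds). Time passes only in rows, so rows that do not move let the fingers close, or fill a call up. It gives the time, the measured TCP pose, the force and the opening at its end, in the units of the state.
- monitor.state(): the state, without advancing time (a new reading comes with each control period).
- imaging.snapshot(name): name is "scene" or "top"; returns a dict with "pixels" (384x512x3 uint8, red, green, blue), "intrinsics" (3x3 intrinsics, pixels), "world_from_camera" (4x4, takes a point from camera to world coordinates). Camera axes: x right, y up, looking along -z (the intrinsics and any distortion apply to the point x, -y, -z); pixel columns grow to the right and rows downward; lengths in mm; the calibration is good to about 2 mm. A picture is of the moment at which its call begins. There is no depth.
- manip.sign_off(): hands the job in, once; it reports no verdict.
The state is a dict: "time": time; "joint_positions": joint angles; "joint_velocities": joint speeds; "joint_torque": joint torques, N m; "ee_pos": TCP position; "tcp_rot": TCP orientation; "force": force on the tool from outside, world axes, zero at the start; "ft_torque": the same for the moment, N m; "width": finger opening in mm.
Only numpy, scipy, OpenCV 4.12 (cv2) and the standard library are available. Lean on these libraries where they do the work, as an engineer would, in place of code of your own. Each camera call takes 0.05 s, during which the arm holds its last target.

### The job

Pick up the black relay module and clip it onto the free stretch of the steel rail on the white mounting plate: hook its fixed lip under the rail's edge nearer the robot while the module leans back, then rock it down until its sprung foot clicks under the far edge and it sits level and fully home. The rail was packed up and screwed down by eye, so its exact height and line on the plate must be felt for; never force it, and leave the other things on the bench where they are.

Things in the scene. Friction and masses are not known exactly. Their poses are not given: they have to be found in the camera images.
- module_mid (a point): Centre of the loose black relay module standing on the bench, 39 mm above its underside. 78 mm tall, 36 mm wide along its y (grip it across this), 60 mm along x (-30 to +30; above 50 mm height a nose, x -20 to +20); about 0.2 kg. Axes: x from lip side to foot side (away from the robot once mounted), y along the rail, z up. Mounted home it is 27 mm above the rail's top.
- module: The same module; origin at the centre of its underside, same axes. Underside, z from the origin: at the -x side a full-width leg, x -28 to -18.5 mm, z 0 to 12; it carries the lip. At the +x side two short legs (x 21 to 30 mm) with the grey sprung foot between them. To go on it must lean back, lip side low, by 20 to 28 degrees; then the foot is still clear of the rail.
- module_seat (a point): Centre of the flat seat of the module, 12 mm above its underside, between the legs (x -18.5 to +21 mm). It lies on the rail's top once mounted.
- module_lip (a point): Upper edge of the tip of the module's fixed lip, mid-width, at x = -14.5 mm, 6.5 mm above its underside. The lip points to +x: x -18.5 to -14.5 mm, z 0 to 6.5 mm. Between lip and seat is a slot 5.5 mm high and 4 mm deep for the rail's near edge.
- module_foot (a joint): How far the sprung foot is pushed out (to module +x), m: 0 = sprung in, 0.006 = stop. 22 mm wide; nose reaches in to x = +14.5 mm; flat latching top 8.2 mm above the module's underside; its lower face slopes 39 degrees from vertical. Pressed down on the rail's far edge it gives way 2 to 4 mm (spring 3 N rising to about 7 N), then snaps back under the edge.
- panel: White mounting plate 130 x 220 x 5 mm, fixed on the bench; origin at the centre of its underside, x across the rail (away from the robot), y along it. A steel hat rail, 210 mm long, stands on it along y. On its +y end sits a grey terminal block (y 74 to 100 mm, top about 56 mm above the bench), on its -y end an end clamp (y -102 to -92 mm, top about 40 mm); between them it is free.
- rail_nominal (a point): Fixed point of the plate 28 mm above its underside, on its centre line, mid free stretch. The real rail differs: its centre line is off this point by an unmeasured amount up to 9 mm along plate x, its top is up to 3 mm higher or lower. Edges 17.5 mm either side of its centre; two flanges 8 mm wide, 3 mm thick, a channel between; under each, room 6 mm inwards and 15 mm down.
- dose_bottle: White dosing bottle, 42 mm across, 86 mm tall, a bystander; origin under its centre.
- tape_roll: Black roll of tape lying flat, 62 mm across, 19 mm high, a bystander; origin under its centre.
- screwdriver: Screwdriver lying beyond the plate, 199 mm long along its y, a bystander; origin under its middle.

How it is judged (in metres and radians):
On the way:
1. the leaning module touches the rail with its lip below the rail's near edge and reaching under it (angle between module's own z axis and vertical above 0.1 rad and contact force between module and panel above 0.3 N and z of module_lip in the frame of panel below 0.0285 m and x of module_lip in the frame of panel between -0.0265 and 0.003 m), for 0.1 s.
At the end, for the whole second after the job is handed in: Module released and at rest on the free stretch of the rail, lip towards the robot: level within 0.05 rad, square to the rail within 0.06 rad, its centre 50.5 to 59.5 mm above the plate's underside and within 13 mm of the plate's centre line, foot sprung back to under 1.5 mm (angle between module's own z axis and vertical below 0.05 rad and angle between the x axis of module and the x axis of panel, either way round below 0.06 rad and z of module_mid in the frame of panel between 0.0505 and 0.0595 m and x of module_mid in the frame of panel between -0.013 and 0.013 m and x of module_lip in the frame of panel below 0 m and y of module_mid in the frame of panel between -0.078 and 0.058 m and value of joint module_foot below 0.0015 m and linear speed of module below 0.02 m/s); the robot touches nothing.
It fails at once if the module is forced against the rail or plate with more than 35 N (contact force between module and panel above 35 N).
It fails at once if the gripper or arm strikes the rail or plate with more than 25 N (contact force between the arm and panel above 25 N).
It fails at once if a bystander is moved by more than 20 mm (distance of any of dose_bottle, tape_roll, screwdriver from where it was at the start of the episode above 0.02 m).
It also fails if it takes over 54 s, if anything falls off the work surface, if the arm or the gripper's body presses on something with over 40 N, if the wrist force passes 120 N, or if a joint passes its speed limit or range.

## Working session

There is one attempt and no reset: what is moved stays moved. The work goes in short steps, Python scripts to look and compute and a tool call to move; the robot and the scene stay as the last step left them, time stands still between calls to the robot, and variables do not carry over. Pictures are saved under pics/ and viewed, and the job is handed in when it is done.

Besides the shell and the picture viewer there is one more tool, called after "Emit:" as name(argument=value, ...), one argument or row to a line, values as JSON. arm_command: Moves the arm, as the interface text tells. Its arguments: {"type":"object","properties":{"translation":{"type":"array","items":{"type":"array","items":{"type":"number"}}},"delta_rot":{"type":"array","items":{"type":"array","items":{"type":"number"}}},"gripper":{"type":"array","items":{"type":"number"}},"newtons":{"type":"number"}},"required":["translation","delta_rot","gripper"]}

```bash
ls; mkdir -p pics
python3 - <<'E'
from cell import monitor, imaging, manip
import cv2
print(monitor.state())
for n in ("scene","top"):
    s=imaging.snapshot(n)
    cv2.imwrite(f"pics/{n}0.png",cv2.cvtColor(s["pixels"],cv2.COLOR_RGB2BGR))
    print(n,s["intrinsics"],s["world_from_camera"],[k for k in s])
E
```

```text
pics
{'time': 0.0, 'joint_positions': array([-1.12101831e+00,  3.20258593e-01,  1.56569920e+00,  1.53560787e-05,
        1.25735565e+00, -1.99949207e-02]), 'joint_velocities': array([-0.00077376, -0.00137303, -0.00158707, -0.00064361, -0.00110184,
        0.00123231]), 'joint_torque': array([-2.15460575e-03, -4.15526712e+01, -2.34161550e+01, -2.09831069e-04,
        8.29789380e-03, -4.74744425e-06]), 'ee_pos': array([ 260.09330238, -512.27764857,  230.49354107]), 'tcp_rot': array([-3.05369056e+00, -7.30751684e-01,  5.53683200e-04]), 'force': array([-0.65169421, -0.64897604,  0.45320151]), 'ft_torque': array([ 0.03695072, -0.05266006, -0.01088529]), 'width': 85.12782146969424}
scene [[450.82567721   0.         253.93348692]
 [  0.         450.82567721 199.27956993]
 [  0.           0.           1.        ]] [[-8.63125899e-01  3.64543967e-01 -3.49458693e-01  6.40913343e+01]
 [-5.04968552e-01 -6.16856868e-01  6.03733688e-01  8.49084004e+02]
 [ 4.52147879e-03  6.97563833e-01  7.16508378e-01  1.03496770e+03]
 [ 0.00000000e+00  0.00000000e+00  0.00000000e+00  1.00000000e+00]] ['pixels', 'intrinsics', 'world_from_camera']
top [[437.14755731   0.         253.99105118]
 [  0.         437.14755731 186.4510062 ]
 [  0.           0.           1.        ]] [[-2.02824690e-02  9.95451010e-01 -9.30908645e-02  4.31859509e+02]
 [-9.99742702e-01 -1.92474662e-02  1.20026892e-02  6.80420913e+00]
 [ 1.01563258e-02  9.33103566e-02  9.95585268e-01  1.45307221e+03]
 [ 0.00000000e+00  0.00000000e+00  0.00000000e+00  1.00000000e+00]] ['pixels', 'intrinsics', 'world_from_camera']
```

```bash
python3 -c "
import cv2
for n in ('scene','top'):
    a=cv2.imread(f'pics/{n}0.png'); cv2.imwrite(f'pics/{n}0b.png',cv2.resize(a,(800,600),interpolation=cv2.INTER_CUBIC))"
```

```text
(no output)
```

View pics/scene0b.png

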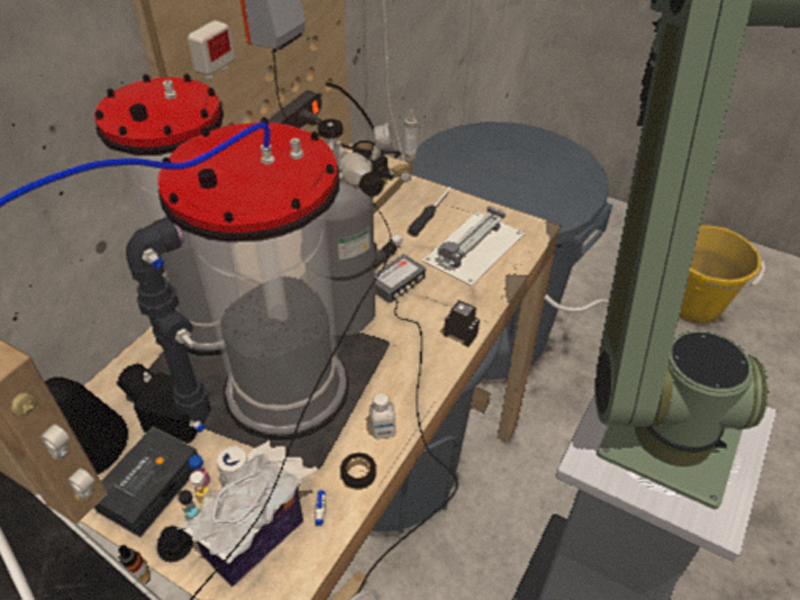

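View pics/top0b.png

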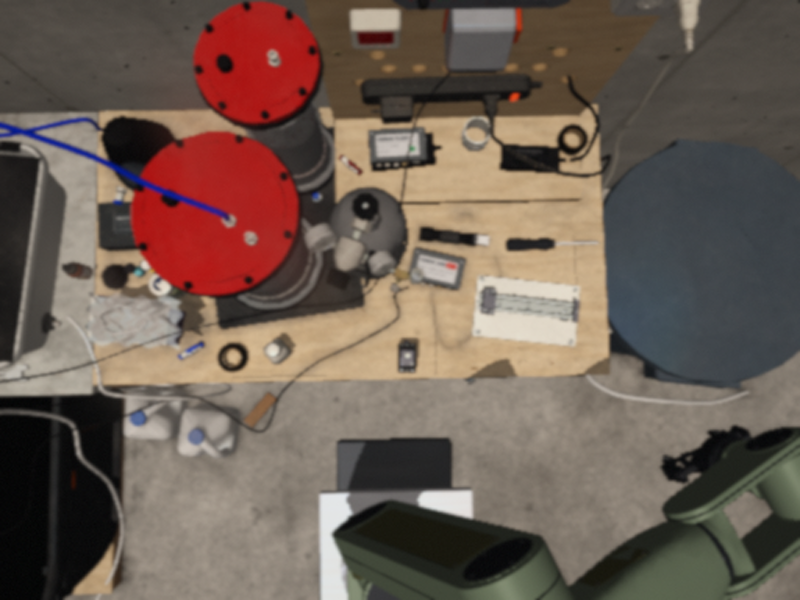

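The overviews show the module at about (407,355) in the scaled top view and the plate at about (527,310), with the rail running along world y. Next I'll zoom in.

```bash
python3 -c "
import cv2
a=cv2.imread('pics/top0.png'); s=cv2.imread('pics/scene0.png')
def c(im,x0,y0,w,h,k,n): cv2.imwrite('pics/'+n,cv2.resize(im[y0:y0+h,x0:x0+w],(w*k,h*k),interpolation=cv2.INTER_CUBIC))
c(a,295,170,80,60,10,'tp.png')
c(a,245,207,32,36,15,'tm.png')
c(s,270,120,70,66,9,'sp.png')
c(s,275,185,40,40,15,'sm.png')
"
```

```text
(no output)
```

View pics/tp.png

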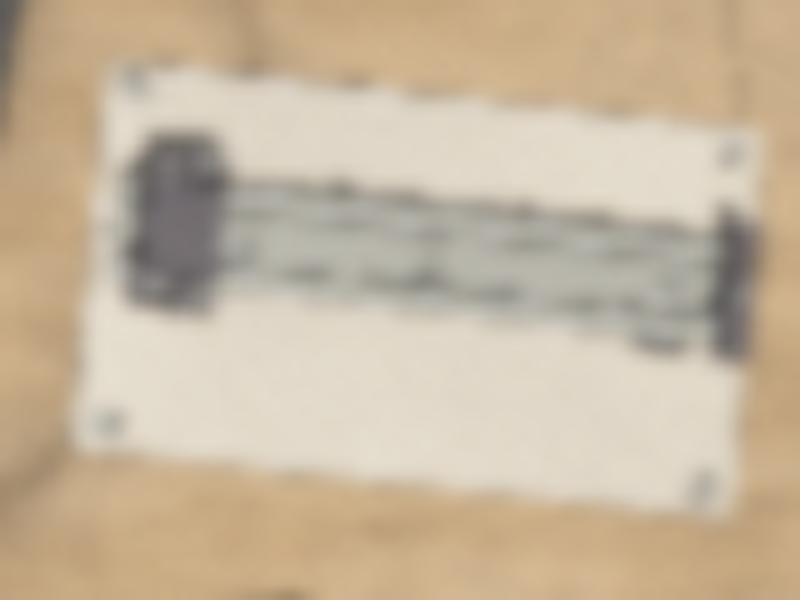

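View pics/tm.png

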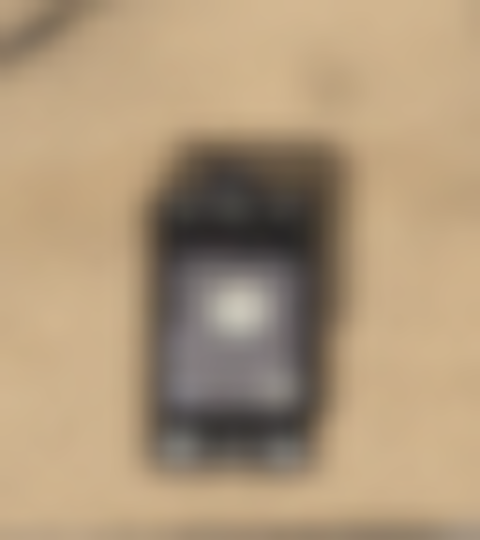

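View pics/sp.png

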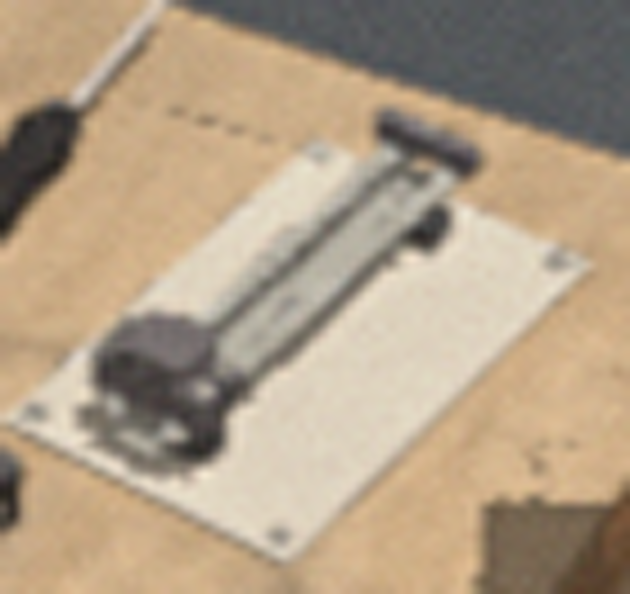

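View pics/sm.png

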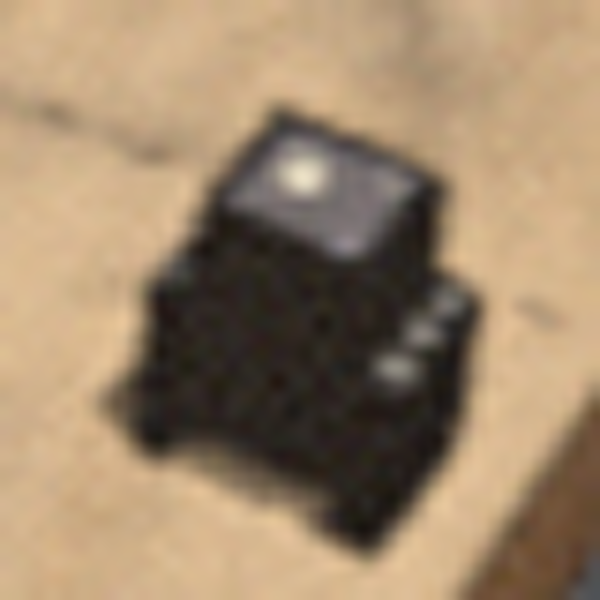

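```bash
cat > h.py <<'E'
import numpy as np, cv2
from scipy.optimize import least_squares
C={'scene':(np.array([[450.82567721,0,253.93348692],[0,450.82567721,199.27956993],[0,0,1]]),np.array([[-8.63125899e-01,3.64543967e-01,-3.49458693e-01,6.40913343e+01],[-5.04968552e-01,-6.16856868e-01,6.03733688e-01,8.49084004e+02],[4.52147879e-03,6.97563833e-01,7.16508378e-01,1.03496770e+03],[0,0,0,1]])),
'top':(np.array([[437.14755731,0,253.99105118],[0,437.14755731,186.4510062],[0,0,1]]),np.array([[-2.02824690e-02,9.95451010e-01,-9.30908645e-02,4.31859509e+02],[-9.99742702e-01,-1.92474662e-02,1.20026892e-02,6.80420913e+00],[1.01563258e-02,9.33103566e-02,9.95585268e-01,1.45307221e+03],[0,0,0,1]]))}
def proj(cam,P):
    K,T=C[cam];P=np.atleast_2d(P);p=(P-T[:3,3])@T[:3,:3];p=p*[1,-1,-1]
    q=p@K.T; return q[:,:2]/q[:,2:]
def px(pts,x0,y0,k): return np.array([x0,y0])+(np.array(pts,float)+.5)/k-.5
def pose(x,y,yaw,L):
    L=np.atleast_2d(np.array(L,float));c,s=np.cos(yaw),np.sin(yaw)
    return np.c_[x+c*L[:,0]-s*L[:,1],y+s*L[:,0]+c*L[:,1],L[:,2]]
def tri(a,b): # scene px, top px -> xyz
    f=lambda p:np.r_[(proj('scene',p)-a).ravel(),(proj('top',p)-b).ravel()]
    r=least_squares(f,[500,0,30]);return r.x,r.fun
E
python3 - <<'E'
from h import *
np.set_printoptions(precision=2,suppress=True)
# panel corners local (far,+y),(far,-y),(near,-y),(near,+y)
L=[(65,110,5),(65,-110,5),(-65,-110,5),(-65,110,5)]
pt=px([(110,65),(762,128),(735,520),(72,450)],295,170,10)
ps=px([(2,422),(325,140),(597,265),(290,557)],270,120,9)
f=lambda q:np.r_[(proj('top',pose(*q,L))-pt).ravel(),(proj('scene',pose(*q,L))-ps).ravel()]
r=least_squares(f,[600,-250,0]);print('panel',r.x,r.fun)
for c,p in(('top',pt),('scene',ps)):
    g=lambda q:(proj(c,pose(*q,L))-p).ravel()
    rr=least_squares(g,[600,-250,0]);print(c,rr.x,rr.fun)
M=[(20,18,78),(20,-18,78),(-20,-18,78),(-20,18,78)]
mt=px([(180,240),(305,240),(305,408),(168,408)],245,207,15)
ms=px([(222,205),(280,112),(440,180),(355,258)],275,185,15)
for i in range(4):
  p,e=tri(ms[i],mt[i]);print('tri',p,e)
f=lambda q:np.r_[(proj('top',pose(*q,M))-mt).ravel(),(proj('scene',pose(*q,M))-ms).ravel()]
r=least_squares(f,[450,0,0]);print('mod',r.x,r.fun)
for c,p in(('top',mt),('scene',ms)):
    g=lambda q:(proj(c,pose(*q,M))-p).ravel()
    rr=least_squares(g,[450,0,0]);print(c,rr.x,rr.fun)
E
```

```text
panel [ 520.88 -284.67   -0.13] [ 0.07 -0.12  0.39  0.57 -0.07  0.21  0.16  0.16  0.17 -0.27 -0.7  -0.12
 -0.43 -0.26 -0.13  0.75]
top [ 521.58 -284.25   -0.12] [-0.18 -0.16  0.16  0.18 -0.09 -0.16  0.11  0.14]
scene [ 520.13 -285.32   -0.13] [ 0.34 -0.48 -0.17 -0.13 -0.03 -0.13 -0.15  0.69]
tri [445.03 -16.21  75.52] [-0.55 -0.05  0.25  0.53]
tri [444.97 -42.02  79.44] [-0.39 -0.03  0.17  0.37]
tri [409.59 -41.46  78.82] [-0.55 -0.04  0.24  0.53]
tri [412.03 -12.09  81.24] [ 0.05  0.   -0.02 -0.05]
mod [428.04 -28.28  -0.04] [-1.4  -0.63  1.74 -0.4   1.52  1.22 -0.85  1.   -2.4  -0.03 -0.35 -0.99
  0.7  -0.4   0.57  1.72]
top [428.99 -27.5   -0.04] [-1.64 -0.94  1.5  -0.69  1.26  0.93 -1.12  0.68]
scene [427.3  -29.27  -0.04] [-2.02 -0.13 -0.   -1.09  1.06 -0.52  0.96  1.6 ]
```

Run:
```python
from h import *
q=(428,-28.3,-0.04)
B=[(x,y,z) for z in(0,50) for x,y in((30,18),(30,-18),(-30,-18),(-30,18))]
N=[(x,y,z) for z in(50,78) for x,y in((20,18),(20,-18),(-20,-18),(-20,18))]
def dr(im,cam,x0,y0,k,Ls,q,col):
    for L in Ls:
        p=((proj(cam,pose(*q,L))-[x0,y0]+.5)*k-.5).astype(int)
        n=4
        for z in range(0,len(p),n):
            cv2.polylines(im,[p[z:z+n]],True,col,1)
tm=cv2.imread('pics/tm.png');sm=cv2.imread('pics/sm.png')
for im,c,o in((tm,'top',(245,207,15)),(sm,'scene',(275,185,15))):
    dr(im,c,*o,[B],q,(0,255,0));dr(im,c,*o,[N[4:]],q,(0,0,255))
h=np.zeros((600,480+600,3),np.uint8);h[:540,:480]=tm;h[:600,480:]=sm
cv2.imwrite('pics/mo.png',cv2.resize(h,(800,444)))
tp=cv2.imread('pics/tp.png');sp=cv2.imread('pics/sp.png')
q=(520.9,-284.7,-.125)
R=lambda dx,z:[(17.5+dx,74,z),(17.5+dx,-92,z),(-17.5+dx,-92,z),(-17.5+dx,74,z)]
P=[(65,110,5),(65,-110,5),(-65,-110,5),(-65,110,5)]
for im,c,o in((tp,'top',(295,170,10)),(sp,'scene',(270,120,9))):
    dr(im,c,*o,[P],q,(0,255,0));dr(im,c,*o,[R(0,28)],q,(0,0,255))
cv2.imwrite('pics/tpo.png',tp);cv2.imwrite('pics/spo.png',sp)
```

```text
(no output)
```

View pics/mo.png

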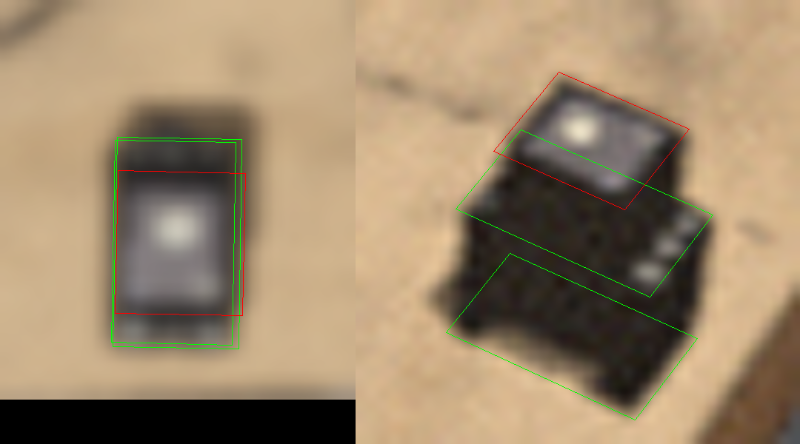

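View pics/tpo.png

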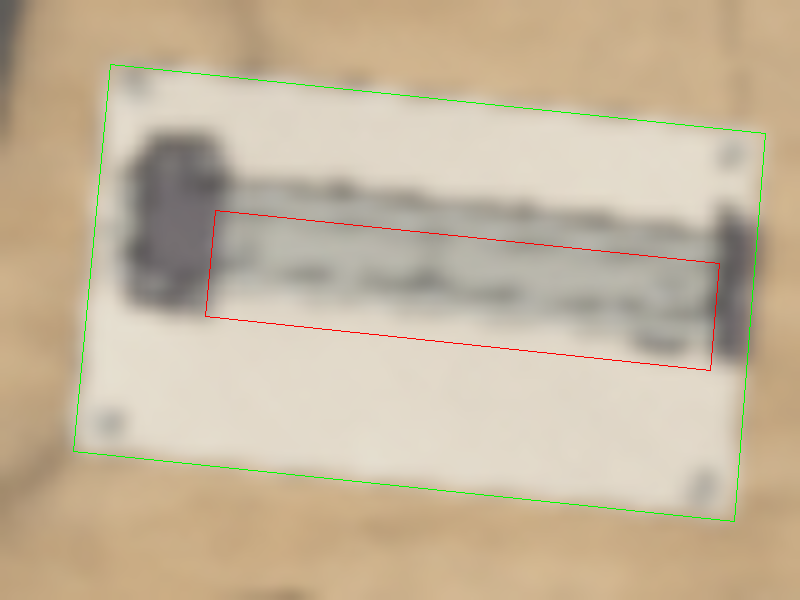

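View pics/spo.png

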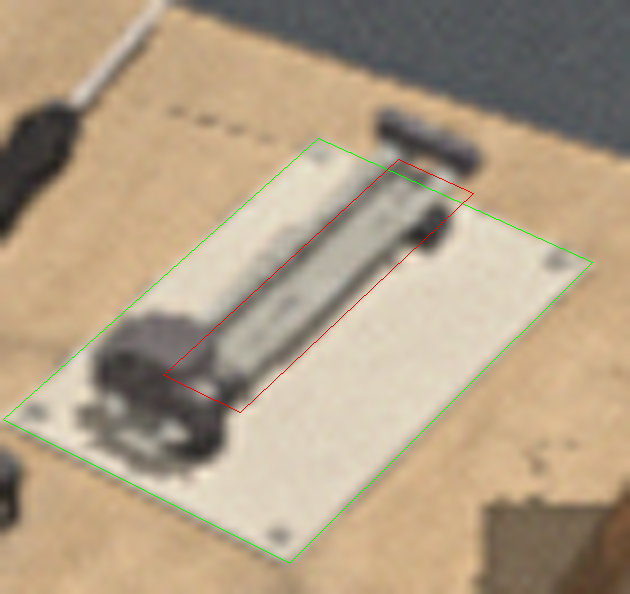

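Run:
```python
from h import *
q=(520.9,-284.7,-.125)
ims=[]
xs=np.arange(-40,45,0.5);ys=np.arange(110,-111,-1.0)
prof={}
for c in('top','scene'):
    im=cv2.imread(f'pics/{c}0.png').astype(np.float32)
    X,Y=np.meshgrid(xs,ys,indexing='ij')
    P=pose(*q,np.c_[X.ravel(),Y.ravel(),28+0*X.ravel()])
    m=proj(c,P).astype(np.float32).reshape(X.shape+(2,))
    w=cv2.remap(im,m[...,0],m[...,1],cv2.INTER_CUBIC)
    ims.append(cv2.resize(w[::-1],None,fx=3,fy=1.6))
    g=w.mean(2)
    for lo,hi in((-75,-20),(-20,30),(30,70)):
        s=(ys>lo)&(ys<hi); prof[c,lo]=g[:,s].mean(1)
cv2.imwrite('pics/rect.png',np.vstack(ims))
for k,v in prof.items(): print(k); print(' '.join(f'{x:.0f}:{a:.0f}' for x,a in zip(xs[::2],v[::2])))
```

```text
('top', -75)
-40:213 -39:213 -38:213 -37:213 -36:213 -35:213 -34:213 -33:213 -32:213 -31:213 -30:213 -29:213 -28:213 -27:213 -26:213 -25:213 -24:213 -23:213 -22:213 -21:213 -20:213 -19:213 -18:212 -17:211 -16:210 -15:207 -14:204 -13:200 -12:196 -11:192 -10:189 -9:186 -8:184 -7:181 -6:178 -5:175 -4:172 -3:168 -2:164 -1:161 0:160 1:161 2:164 3:168 4:171 5:174 6:176 7:178 8:178 9:178 10:178 11:176 12:175 13:172 14:170 15:166 16:164 17:162 18:163 19:165 20:167 21:168 22:167 23:165 24:162 25:159 26:157 27:157 28:161 29:168 30:178 31:188 32:197 33:204 34:209 35:213 36:215 37:216 38:216 39:216 40:216 41:216 42:216 43:216 44:216
('top', -20)
-40:215 -39:214 -38:214 -37:214 -36:214 -35:214 -34:214 -33:214 -32:214 -31:214 -30:214 -29:214 -28:214 -27:214 -26:214 -25:214 -24:214 -23:214 -22:214 -21:214 -20:213 -19:213 -18:213 -17:213 -16:213 -15:212 -14:211 -13:209 -12:207 -11:203 -10:199 -9:195 -8:191 -7:187 -6:182 -5:177 -4:172 -3:166 -2:161 -1:157 0:155 1:155 2:158 3:162 4:166 5:169 6:173 7:175 8:176 9:177 10:177 11:176 12:175 13:173 14:171 15:169 16:167 17:166 18:167 19:168 20:169 21:170 22:
[... 2092 characters left out ...]
36:207 -35:207 -34:206 -33:205 -32:205 -31:204 -30:205 -29:206 -28:206 -27:206 -26:206 -25:206 -24:206 -23:207 -22:208 -21:210 -20:210 -19:208 -18:202 -17:192 -16:178 -15:162 -14:144 -13:128 -12:114 -11:104 -10:100 -9:101 -8:107 -7:116 -6:125 -5:133 -4:139 -3:143 -2:146 -1:148 0:149 1:149 2:149 3:149 4:148 5:147 6:144 7:140 8:135 9:129 10:123 11:118 12:114 13:111 14:110 15:109 16:109 17:111 18:114 19:118 20:122 21:125 22:128 23:130 24:131 25:132 26:134 27:134 28:134 29:134 30:134 31:135 32:136 33:138 34:140 35:142 36:144 37:145 38:146 39:146 40:146 41:147 42:149 43:152 44:157[ WARN:0@0.839] global loadsave.cpp:1063 imwrite_ Unsupported depth image for selected encoder is fallbacked to CV_8U.
```

View pics/rect.png

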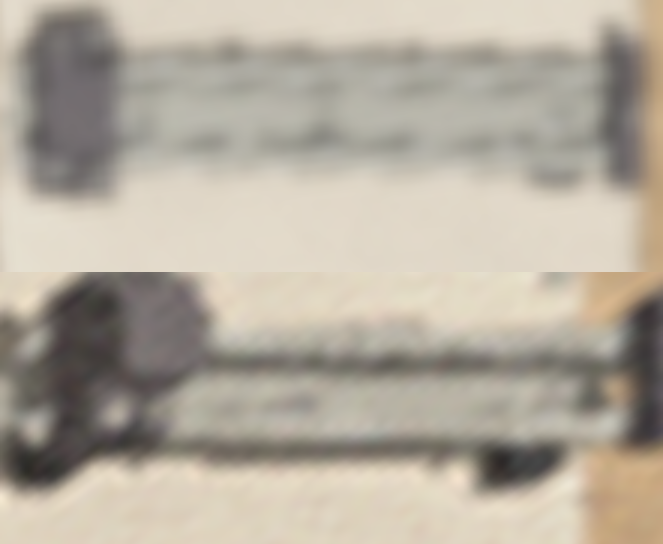

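Measurements:
- **Plate:** the fit is good, at (520.9, -284.7) with yaw -0.125 rad.
- **Rail:** it lies about +8.5 mm in plate x. Its top is roughly 28–31 mm above the plate's underside.
- **Module:** at about (428, -28), yaw -0.04 rad. Its lip leg faces the robot and its top is about 78 mm high.

I'm moving above the module now.

Emit:
arm_command(
  translation=[
    [11, 32, -4],
    [11, 32, -4],
    [11, 32, -4],
    [11, 32, -4],
    [11, 32, -4],
  ],
  delta_rot=[
    [0, 0, -2],
    [0, 0, -2],
    [0, 0, -2],
    [0, 0, -2],
    [0, 0, -2],
  ],
  gripper=[70, 70, 70, 70, 70],
  newtons=60,
)

```text
time: 0.52
ee_pos: [315.3, -351.0, 210.8]
tcp_rot: [-3.107, -0.458, 0.0]
force: [0.6, -0.3, -0.5]
width: 70.2
```

Emit:
arm_command(
  translation=[
    [11, 32, -4],
    [11, 32, -4],
    [11, 32, -4],
    [11, 32, -4],
    [11, 32, -4],
  ],
  delta_rot=[
    [0, 0, -2],
    [0, 0, -2],
    [0, 0, -2],
    [0, 0, -2],
    [0, 0, -2],
  ],
  gripper=[70, 70, 70, 70, 70],
)

```text
time: 0.93
ee_pos: [370.2, -191.0, 191.0]
tcp_rot: [-3.136, -0.186, 0.0]
force: [-0.2, 0.3, -0.7]
width: 70.0
```

Emit:
arm_command(
  translation=[
    [12, 33, -5],
    [12, 33, -5],
    [12, 33, -5],
    [12, 33, -5],
    [8, 31, -5],
  ],
  delta_rot=[
    [0, 0, -2],
    [0, 0, -2],
    [0, 0, -2],
    [0, 0, -2],
    [0, 0, -1.2],
  ],
  gripper=[70, 70, 70, 70, 70],
)

```text
time: 1.35
ee_pos: [426.9, -27.8, 166.0]
tcp_rot: [3.141, -0.064, 0.001]
force: [0.7, -0.6, 0.0]
width: 69.7
```

```bash
cat >> h.py <<'E'
def snap(tag,crops):
    from cell import imaging
    for c,(x0,y0,w,h,k) in crops.items():
        im=cv2.cvtColor(imaging.snapshot(c)["pixels"],cv2.COLOR_RGB2BGR)
        cv2.imwrite(f'pics/{c}_{tag}.png',im)
        cv2.imwrite(f'pics/{c}_{tag}_z.png',cv2.resize(im[y0:y0+h,x0:x0+w],(w*k,h*k),interpolation=cv2.INTER_CUBIC))
def st():
    from cell import monitor
    from scipy.spatial.transform import Rotation as R
    s=monitor.state();m=R.from_rotvec(s['tcp_rot']).as_matrix()
    np.set_printoptions(precision=2,suppress=True)
    print('t',round(s['time'],2),'pos',s['ee_pos'],'q',s['joint_positions'],'F',s['force'],'T',s['ft_torque'],'w',round(s['width'],2))
    print('toolx',m[:,0],'y',m[:,1],'z',m[:,2],'yang',np.degrees(np.arctan2(m[1,1],m[0,1])))
    return s,m
E
python3 -c "
from h import *
st();snap('a',{'scene':(250,150,80,70,8)})"
```

```text
t 1.35 pos [426.85 -27.81 166.03] q [-0.09  0.15  1.98  0.    1.01  1.52] F [ 0.69 -0.55  0.  ] T [-0.04 -0.06  0.01] w 69.73
toolx [ 1.   -0.04  0.  ] y [-0.04 -1.    0.  ] z [ 0. -0. -1.] yang -92.34500715023208
```

View pics/scene_a_z.png

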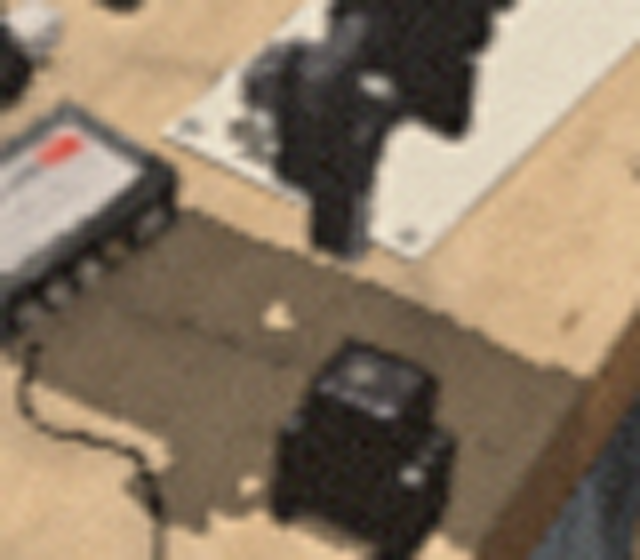

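The gripper is above the module and clear, so I'm descending.

Emit:
arm_command(
  translation=[
    [0.5, 0, -20],
    [0, -0.5, -20],
    [0.5, 0, -20],
    [0, 0, -20],
    [0, 0, -12],
  ],
  delta_rot=[
    [0, 0, 0],
    [0, 0, 0],
    [0, 0, 0],
    [0, 0, 0],
    [0, 0, 0],
  ],
  gripper=[70, 70, 70, 70, 70],
)

```text
time: 1.82
ee_pos: [425.9, -30.2, 72.5]
tcp_rot: [-3.141, 0.062, 0.005]
force: [-0.3, -0.5, -0.4]
width: 70.0
```

Emit:
arm_command(
  translation=[
    [0, 0, -14],
    [0, 0, -12],
    [0, 0, -12],
    [0, 0, -9],
    [0, 0, 0],
  ],
  delta_rot=[
    [0, 0, 0],
    [0, 0, 0],
    [0, 0, 0],
    [0, 0, 0],
    [0, 0, 0],
  ],
  gripper=[70, 70, 70, 70, 70],
)

```text
time: 2.23
ee_pos: [425.8, -30.3, 25.8]
tcp_rot: [-3.141, 0.063, 0.007]
force: [-0.2, 0.6, -0.1]
width: 70.0
```

```bash
python3 -c "
from h import *
st();snap('b',{'scene':(260,165,60,60,10),'top':(225,190,70,60,10)})"
```

```text
t 2.23 pos [425.79 -30.27  25.79] q [-0.1   0.35  2.16 -0.    0.63  1.51] F [-0.2   0.64 -0.06] T [-0.02 -0.    0.04] w 69.98
toolx [ 1.   -0.04 -0.  ] y [-0.04 -1.   -0.  ] z [-0.  0. -1.] yang -92.28112786493463
```

View pics/scene_b_z.png

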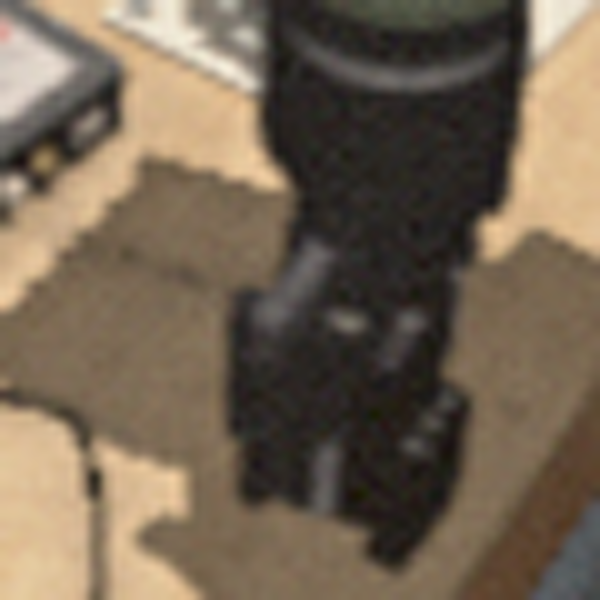

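View pics/top_b_z.png

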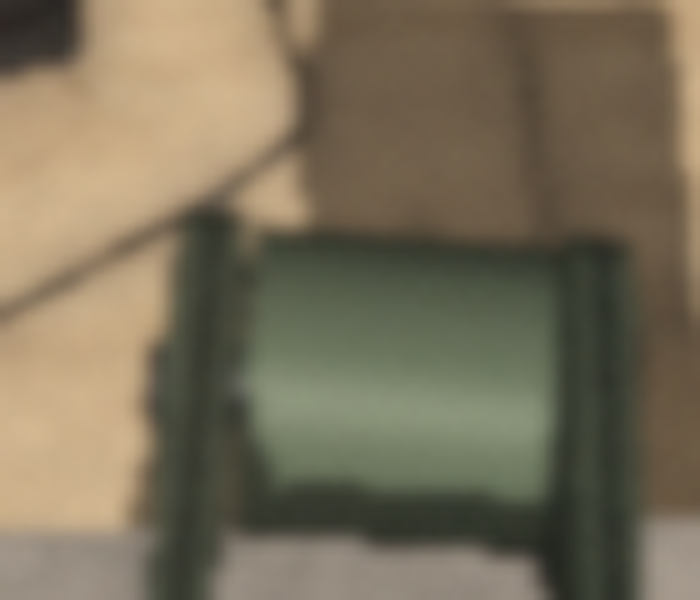

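Both fingers straddle the module. I'll make a small centring correction and close.

Emit:
arm_command(
  translation=[
    [2, 1.5, -1],
    [0, 0, 0],
    [0, 0, 0],
    [0, 0, 0],
    [0, 0, 0],
  ],
  delta_rot=[
    [0, 0, 0],
    [0, 0, 0],
    [0, 0, 0],
    [0, 0, 0],
    [0, 0, 0],
  ],
  gripper=[70, 50, 44, 40, 36],
  newtons=60,
)

```text
time: 2.75
ee_pos: [429.6, -28.6, 26.7]
tcp_rot: [-3.141, 0.063, -0.001]
force: [0.0, -0.4, -0.4]
width: 36.1
```

Emit:
arm_command(
  translation=[
    [0, 0, 0],
    [0, 0, 0],
    [0, 0, 0],
    [0, 0, 0],
    [0, 0, 0],
  ],
  delta_rot=[
    [0, 0, 0],
    [0, 0, 0],
    [0, 0, 0],
    [0, 0, 0],
    [0, 0, 0],
  ],
  gripper=[30, 25, 25, 25, 25],
)

```text
time: 3.17
ee_pos: [429.6, -28.6, 26.8]
tcp_rot: [-3.141, 0.063, -0.001]
force: [-0.2, 1.8, 5.0]
width: 35.2
```

```bash
python3 -c "
from h import *
st();snap('c',{'scene':(260,165,60,60,10)})"
```

```text
t 3.17 pos [429.59 -28.61  26.76] q [-0.09  0.35  2.16  0.    0.63  1.52] F [-0.2   1.76  5.01] T [ 0.22  0.14 -0.05] w 35.2
toolx [ 1.   -0.04  0.  ] y [-0.04 -1.   -0.  ] z [ 0.  0. -1.] yang -92.29399979546386
```

View pics/scene_c_z.png

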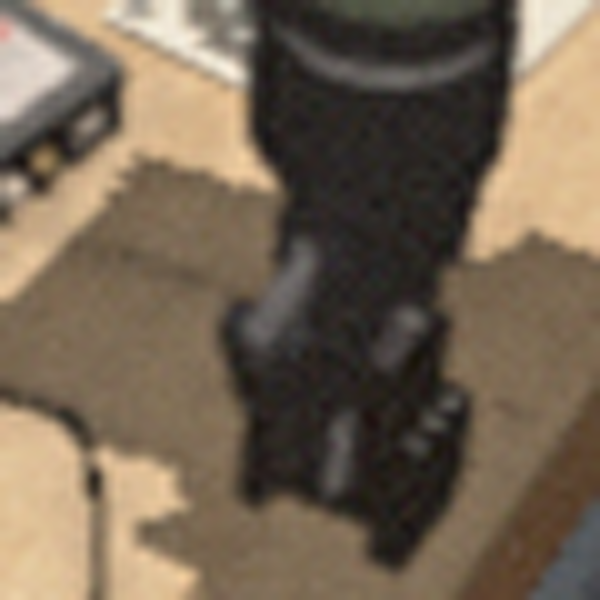

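The module is held at 35 mm opening. I'm lifting it with a firmer grip.

Emit:
arm_command(
  translation=[
    [0, 0, 0],
    [0, 0, 8],
    [0, 0, 20],
    [0, 0, 30],
    [0, 0, 30],
  ],
  delta_rot=[
    [0, 0, 0],
    [0, 0, 0],
    [0, 0, 0],
    [0, 0, 0],
    [0, 0, 0],
  ],
  gripper=[25, 25, 25, 25, 25],
  newtons=90,
)

```text
time: 3.63
ee_pos: [427.9, -28.7, 114.7]
tcp_rot: [3.141, -0.062, -0.006]
force: [0.7, -1.2, -2.6]
width: 34.8
```

Emit:
arm_command(
  translation=[
    [11, -27, 4],
    [11, -27, 4],
    [11, -27, 4],
    [11, -27, 4],
    [11, -27, 0],
  ],
  delta_rot=[
    [0, 0, -0.5],
    [0, 0, -0.5],
    [0, 0, -0.5],
    [0, 0, -0.5],
    [0, 0, -0.5],
  ],
  gripper=[25, 25, 25, 25, 25],
)

```text
time: 4.05
ee_pos: [484.5, -165.1, 131.1]
tcp_rot: [3.138, -0.131, 0.001]
force: [0.5, 0.9, -1.9]
width: 34.9
```

Emit:
arm_command(
  translation=[
    [11, -27, 0],
    [11, -27, 0],
    [11, -27, 0],
    [11, -27, 0],
    [9, -23, 0],
  ],
  delta_rot=[
    [0, 0, -0.5],
    [0, 0, -0.5],
    [0, 0, -0.5],
    [0, 0, -0.5],
    [0, 0, -0.5],
  ],
  gripper=[25, 25, 25, 25, 25],
)

```text
time: 4.47
ee_pos: [537.3, -296.5, 129.9]
tcp_rot: [3.135, -0.201, -0.002]
force: [0.6, 0.0, -2.1]
width: 35.3
```

Emit:
arm_command(
  translation=[
    [0, 0, 0],
    [0, 0, 0],
    [0, 0, 0],
    [0, 0, 0],
    [0, 0, 0],
  ],
  delta_rot=[
    [0, 0, 0],
    [0, 0, 0],
    [0, 0, 0],
    [0, 0, 0],
    [0, 0, 0],
  ],
  gripper=[25, 25, 25, 25, 25],
)

```text
time: 4.88
ee_pos: [536.8, -293.6, 130.4]
tcp_rot: [-3.135, 0.198, 0.001]
force: [0.0, -0.5, -2.0]
width: 35.2
```

```bash
python3 -c "
from h import *
st();snap('d',{'scene':(255,105,80,72,8),'top':(295,160,80,60,10)})"
```

```text
t 4.88 pos [ 536.82 -293.61  130.36] q [-0.52  0.45  1.62 -0.    1.07  1.18] F [ 0.03 -0.48 -2.  ] T [ 0.01  0.02 -0.01] w 35.22
toolx [ 0.99 -0.13 -0.  ] y [-0.13 -0.99 -0.  ] z [-0.  0. -1.] yang -97.22316078588284
```

View pics/scene_d_z.png

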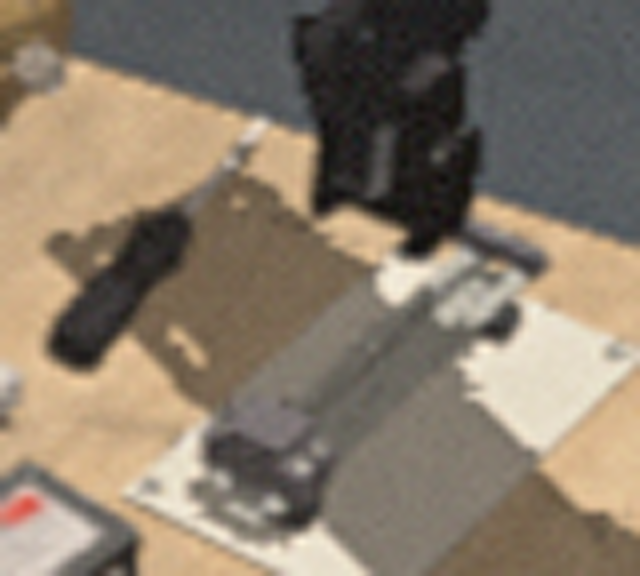

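View pics/top_d_z.png

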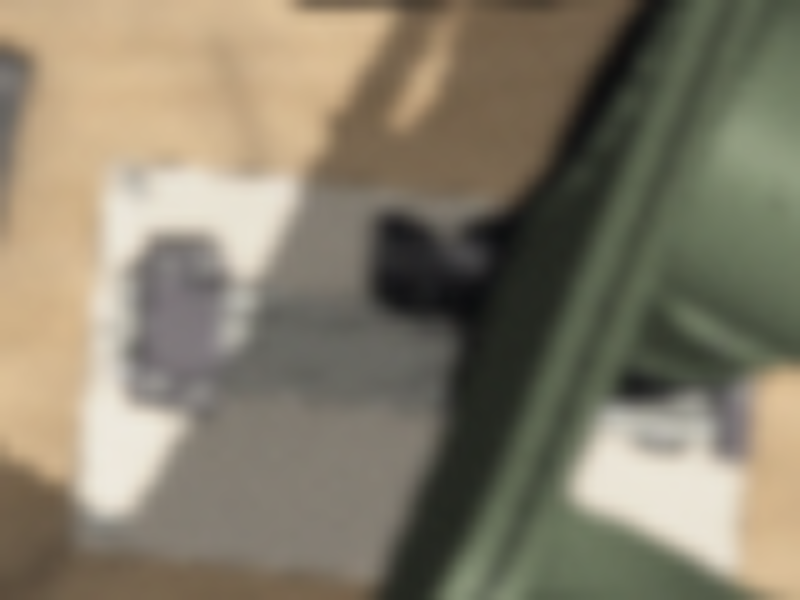

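The module hangs level over the rail. Next I'll feel the rail's height by resting the level module's leg bottom on the near flange, slowly.

Emit:
arm_command(
  translation=[
    [0, 0, -20],
    [0, 0, -18],
    [0, 0, -14],
    [0, 0, -10],
    [0, 0, -6],
  ],
  delta_rot=[
    [0, 0, 0],
    [0, 0, 0],
    [0, 0, 0],
    [0, 0, 0],
    [0, 0, 0],
  ],
  gripper=[25, 25, 25, 25, 25],
)

```text
time: 5.4
ee_pos: [536.8, -294.0, 61.2]
tcp_rot: [-3.135, 0.199, 0.003]
force: [0.2, 0.3, -1.7]
width: 35.3
```

Emit:
arm_command(
  translation=[
    [0, 0, 0],
    [0, 0, -0.5],
    [0, 0, -0.5],
    [0, 0, -0.5],
    [0, 0, -0.5],
  ],
  delta_rot=[
    [0, 0, 0],
    [0, 0, 0],
    [0, 0, 0],
    [0, 0, 0],
    [0, 0, 0],
  ],
  gripper=[25, 25, 25, 25, 25],
)

```text
time: 5.82
ee_pos: [537.7, -295.0, 61.1]
tcp_rot: [3.134, -0.2, 0.002]
force: [-0.6, 0.9, -2.3]
width: 35.1
```

Emit:
arm_command(
  translation=[
    [0, 0, -0.4],
    [0, 0, -0.4],
    [0, 0, -0.4],
    [0, 0, -0.4],
    [0, 0, 0],
  ],
  delta_rot=[
    [0, 0, 0],
    [0, 0, 0],
    [0, 0, 0],
    [0, 0, 0],
    [0, 0, 0],
  ],
  gripper=[25, 25, 25, 25, 25],
)

```text
time: 6.23
ee_pos: [537.3, -294.7, 58.6]
tcp_rot: [3.135, -0.199, -0.0]
force: [0.6, 0.6, -3.0]
width: 35.1
```

Emit:
arm_command(
  translation=[
    [0, 0, -0.4],
    [0, 0, -0.4],
    [0, 0, -0.4],
    [0, 0, -0.3],
    [0, 0, 0],
  ],
  delta_rot=[
    [0, 0, 0],
    [0, 0, 0],
    [0, 0, 0],
    [0, 0, 0],
    [0, 0, 0],
  ],
  gripper=[25, 25, 25, 25, 25],
)

```text
time: 6.65
ee_pos: [537.4, -294.7, 57.7]
tcp_rot: [3.135, -0.2, 0.0]
force: [-1.1, 0.3, 2.0]
width: 34.9
```

Emit:
arm_command(
  translation=[
    [0, 0, -0.4],
    [0, 0, -0.3],
    [0, 0, -0.3],
    [0, 0, 0],
    [0, 0, 0],
  ],
  delta_rot=[
    [0, 0, 0],
    [0, 0, 0],
    [0, 0, 0],
    [0, 0, 0],
    [0, 0, 0],
  ],
  gripper=[25, 25, 25, 25, 25],
)

```text
time: 7.07
ee_pos: [537.5, -294.8, 57.6]
tcp_rot: [3.135, -0.2, 0.001]
force: [-2.2, 1.2, 7.7]
width: 35.2
```

I felt contact with the TCP at about 57.6 mm, so the rail top is about 31 mm above the plate's underside, near the upper limit and in agreement with vision. I'm lifting off, leaning back 25° and moving in front of the near edge.

Emit:
arm_command(
  translation=[
    [0, 0, 10],
    [-3, 0.4, 10],
    [-8, 1, 0],
    [-8, 1, 0],
    [-8.5, 1, 0],
  ],
  delta_rot=[
    [0, 0, 0],
    [-0.6, -5, 0],
    [-0.65, -5, 0],
    [-0.6, -5, 0],
    [-0.65, -5, 0],
  ],
  gripper=[25, 25, 25, 25, 25],
)

```text
time: 7.48
ee_pos: [509.7, -291.6, 77.1]
tcp_rot: [3.063, -0.194, 0.552]
force: [1.5, 0.5, -1.7]
width: 35.1
```

Emit:
arm_command(
  translation=[
    [0, 0, 0],
    [0, 0, 0],
    [0, 0, 0],
    [0, 0, 0],
    [0, 0, 0],
  ],
  delta_rot=[
    [-0.6, -4.9, 0],
    [0, 0, 0],
    [0, 0, 0],
    [0, 0, 0],
    [0, 0, 0],
  ],
  gripper=[25, 25, 25, 25, 25],
)

```text
time: 7.9
ee_pos: [512.1, -291.1, 76.9]
tcp_rot: [3.044, -0.189, 0.651]
force: [-0.4, 0.4, -2.8]
width: 34.9
```

```bash
python3 -c "
from h import *
st();snap('e',{'scene':(275,110,64,60,10),'top':(295,160,80,60,10)})"
```

```text
t 7.9 pos [ 512.09 -291.12   76.88] q [-0.65  0.36  2.04  0.53  0.42  0.59] F [-0.44  0.37 -2.84] T [ 0.03  0.3  -0.05] w 34.92
toolx [ 0.91 -0.11  0.41] y [-0.12 -0.99 -0.  ] z [ 0.41 -0.05 -0.91] yang -97.08451573124601
```

View pics/scene_e_z.png

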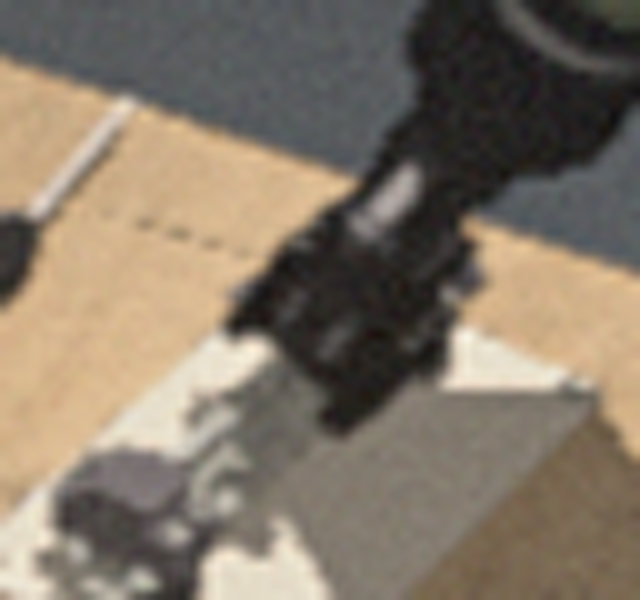

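Leaning 24° with the lip side low and the rail clear. Descending in front of the near edge.

Emit:
arm_command(
  translation=[
    [0, 0, -8],
    [0, 0, -7],
    [0, 0, -4.7],
    [0, 0, -3],
    [0, 0, -2],
  ],
  delta_rot=[
    [0, 0, 0],
    [0, 0, 0],
    [0, 0, 0],
    [0, 0, 0],
    [0, 0, 0],
  ],
  gripper=[25, 25, 25, 25, 25],
)

```text
time: 8.42
ee_pos: [510.8, -290.3, 51.1]
tcp_rot: [3.046, -0.191, 0.65]
force: [-0.3, -0.2, -2.6]
width: 35.3
```

Emit:
arm_command(
  translation=[
    [0, 0, 0],
    [0, 0, 0],
    [0, 0, 0],
    [0, 0, 0],
    [0, 0, 0],
  ],
  delta_rot=[
    [0, 0, 0],
    [0, 0, 0],
    [0, 0, 0],
    [0, 0, 0],
    [0, 0, 0],
  ],
  gripper=[25, 25, 25, 25, 25],
)

```text
time: 8.83
ee_pos: [510.6, -290.5, 51.8]
tcp_rot: [3.045, -0.191, 0.651]
force: [0.5, 0.3, -2.1]
width: 35.2
```

```bash
python3 -c "
from h import *
st();snap('f',{'scene':(285,120,50,50,12)})"
```

```text
t 8.83 pos [ 510.59 -290.49   51.8 ] q [-0.65  0.4   2.07  0.62  0.37  0.5 ] F [ 0.5   0.33 -2.1 ] T [0.06 0.27 0.  ] w 35.23
toolx [ 0.91 -0.12  0.41] y [-0.12 -0.99 -0.  ] z [ 0.41 -0.05 -0.91] yang -97.14261040523289
```

View pics/scene_f_z.png

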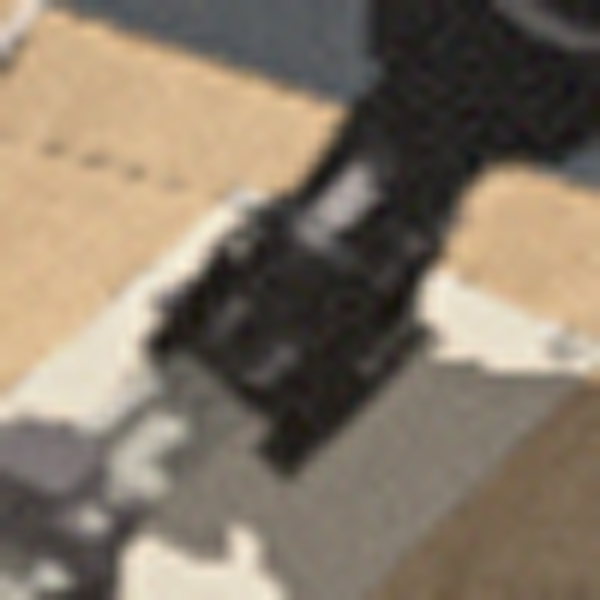

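No contact yet. Sliding along plate +x in small steps to feel for the edge.

Emit:
arm_command(
  translation=[
    [1, -0.12, 0],
    [1, -0.13, 0],
    [1, -0.12, 0],
    [1, -0.13, 0],
    [0.5, 0, 0],
  ],
  delta_rot=[
    [0, 0, 0],
    [0, 0, 0],
    [0, 0, 0],
    [0, 0, 0],
    [0, 0, 0],
  ],
  gripper=[25, 25, 25, 25, 25],
)

```text
time: 9.3
ee_pos: [515.2, -290.9, 51.5]
tcp_rot: [3.045, -0.191, 0.651]
force: [-0.2, 0.0, -2.4]
width: 35.0
```

Emit:
arm_command(
  translation=[
    [0.5, -0.12, 0],
    [0.5, 0, 0],
    [0.5, -0.13, 0],
    [0.5, 0, 0],
    [0, 0, 0],
  ],
  delta_rot=[
    [0, 0, 0],
    [0, 0, 0],
    [0, 0, 0],
    [0, 0, 0],
    [0, 0, 0],
  ],
  gripper=[25, 25, 25, 25, 25],
)

```text
time: 9.72
ee_pos: [517.1, -291.1, 51.5]
tcp_rot: [3.045, -0.191, 0.65]
force: [0.9, -0.5, -3.0]
width: 34.9
```

Emit:
arm_command(
  translation=[
    [0.5, -0.12, 0],
    [0.5, 0, 0],
    [0.5, -0.13, 0],
    [0, 0, 0],
    [0, 0, 0],
  ],
  delta_rot=[
    [0, 0, 0],
    [0, 0, 0],
    [0, 0, 0],
    [0, 0, 0],
    [0, 0, 0],
  ],
  gripper=[25, 25, 25, 25, 25],
)

```text
time: 10.13
ee_pos: [518.5, -291.4, 51.5]
tcp_rot: [3.045, -0.191, 0.65]
force: [-0.2, 1.1, -2.6]
width: 35.2
```

Emit:
arm_command(
  translation=[
    [0.5, -0.12, 0],
    [0.5, 0, 0],
    [0.5, -0.13, 0],
    [0, 0, 0],
    [0, 0, 0],
  ],
  delta_rot=[
    [0, 0, 0],
    [0, 0, 0],
    [0, 0, 0],
    [0, 0, 0],
    [0, 0, 0],
  ],
  gripper=[25, 25, 25, 25, 25],
)

```text
time: 10.55
ee_pos: [520.0, -291.6, 51.5]
tcp_rot: [3.045, -0.191, 0.65]
force: [0.7, -0.7, -1.2]
width: 35.3
```

Emit:
arm_command(
  translation=[
    [0.5, -0.12, 0],
    [0.5, 0, 0],
    [0.5, -0.13, 0],
    [0, 0, 0],
    [0, 0, 0],
  ],
  delta_rot=[
    [0, 0, 0],
    [0, 0, 0],
    [0, 0, 0],
    [0, 0, 0],
    [0, 0, 0],
  ],
  gripper=[25, 25, 25, 25, 25],
)

```text
time: 10.97
ee_pos: [520.5, -291.6, 51.4]
tcp_rot: [3.046, -0.191, 0.649]
force: [-6.4, -0.4, 2.3]
width: 34.9
```

Contact at plate x ≈ 0.5 with force (-6.4, +4.5) N, so the flange edge is in the slot against the seat. This matches the vision edge estimate of about -9 mm. I'll check the exact tilt before rocking.

```bash
cat >> h.py <<'E'
def info():
    s,m=st()
    yaw=-.127;xp=np.array([np.cos(yaw),np.sin(yaw),0]);yp=np.array([-xp[1],xp[0],0])
    d=s['ee_pos']-[520.9,-284.7,0]
    print('lean deg',np.degrees(np.arctan2(m[2,0],m[:,0]@xp)),'roll',np.degrees(np.arcsin(m[2,1])),'plate TCP',d@xp,d@yp,d[2],'Fplate',s['force']@xp,s['force']@yp,s['force'][2])
E
python3 -c "
from h import *
info()"
```

```text
t 10.97 pos [ 520.51 -291.61   51.35] q [-0.64  0.41  2.05  0.6   0.37  0.53] F [-6.42 -0.43  2.34] T [-0.05  1.19 -0.06] w 34.87
toolx [ 0.91 -0.11  0.41] y [-0.12 -0.99 -0.  ] z [ 0.4  -0.05 -0.91] yang -97.11514181866384
lean deg 24.0275704450861 roll -0.25361242572948456 plate TCP 0.48606162605843883 -6.901317463752506 51.35417100750326 Fplate -6.3180086847599375 -1.2384119830874902 2.3415088432800455
```

Emit:
arm_command(
  translation=[
    [0.6, -0.08, 0.6],
    [0.5, -0.06, -0.2],
    [0.5, -0.06, -0.2],
    [0.5, -0.06, -0.3],
    [0.5, -0.06, -0.3],
  ],
  delta_rot=[
    [0, 0, 0],
    [0.14, 1.1, 0],
    [0.14, 1.1, 0],
    [0.14, 1.1, 0],
    [0.12, 1, 0],
  ],
  gripper=[25, 25, 25, 25, 25],
)

```text
time: 11.38
ee_pos: [523.6, -292.0, 51.1]
tcp_rot: [3.073, -0.193, 0.533]
force: [-4.3, 1.2, 2.8]
width: 35.1
```

```bash
python3 -c "
from h import *
info()"
```

```text
t 11.38 pos [ 523.59 -292.     51.13] q [-0.61  0.43  1.99  0.38  0.45  0.76] F [-4.3   1.2   2.85] T [0.07 0.84 0.01] w 35.1
toolx [ 0.93 -0.12  0.34] y [-0.12 -0.99 -0.  ] z [ 0.33 -0.04 -0.94] yang -97.13943215050764
lean deg 19.656569060080496 roll -0.2559411611928053 plate TCP 3.594747343888023 -6.904147296790211 51.12713237415005 Fplate -4.416652545747396 0.6474099567975643 2.84727648203839
```

Contact is light and the geometry agrees with the plan. Rocking on to about 15°.

Emit:
arm_command(
  translation=[
    [0.4, -0.05, -0.2],
    [0.4, -0.05, -0.2],
    [0.4, -0.05, -0.2],
    [0.3, -0.05, -0.2],
    [0.4, -0.05, -0.3],
  ],
  delta_rot=[
    [0.12, 1, 0],
    [0.12, 1, 0],
    [0.12, 1, 0],
    [0.12, 1, 0],
    [0.12, 1, 0],
  ],
  gripper=[25, 25, 25, 25, 25],
)

```text
time: 11.8
ee_pos: [525.8, -292.3, 50.1]
tcp_rot: [3.098, -0.195, 0.399]
force: [-1.4, 1.4, 1.6]
width: 34.9
```

Emit:
arm_command(
  translation=[
    [0.3, -0.05, -0.2],
    [0.4, -0.05, -0.3],
    [0.3, -0.05, -0.2],
    [0, 0, 0],
    [0, 0, 0],
  ],
  delta_rot=[
    [0.12, 1, 0],
    [0.12, 1, 0],
    [0.12, 1, 0],
    [0, 0, 0],
    [0, 0, 0],
  ],
  gripper=[25, 25, 25, 25, 25],
)

```text
time: 12.22
ee_pos: [528.0, -293.0, 49.7]
tcp_rot: [3.108, -0.196, 0.322]
force: [1.6, -0.3, 0.0]
width: 34.9
```

```bash
python3 -c "
from h import *
info();snap('g',{'scene':(285,120,50,50,12)})"
```

```text
t 12.22 pos [ 528.03 -292.99   49.75] q [-0.57  0.46  1.88  0.16  0.62  1.  ] F [ 1.57 -0.29  0.02] T [ 0.01 -0.25  0.03] w 34.91
toolx [ 0.97 -0.12  0.2 ] y [-0.13 -0.99 -0.  ] z [ 0.2  -0.02 -0.98] yang -97.19013934681963
lean deg 11.828794519828655 roll -0.1489994404310144 plate TCP 8.120829475697684 -7.3213960939220435 49.74554130677501 Fplate 1.5951091213644222 -0.09180750502748185 0.02341025598280133
```

View pics/scene_g_z.png

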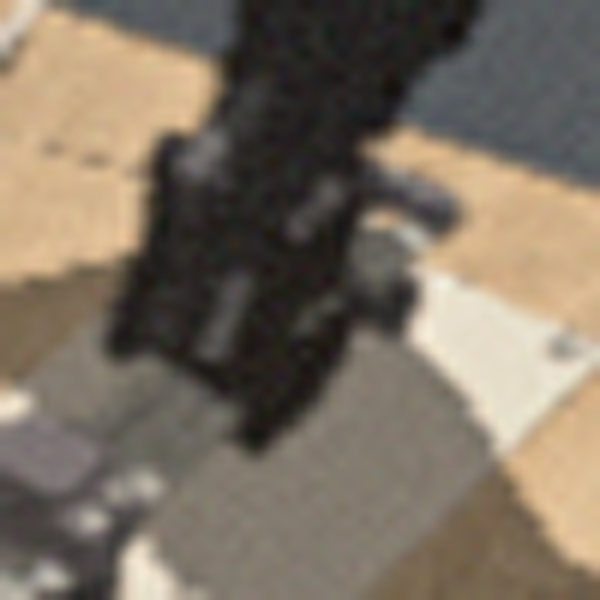

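Emit:
arm_command(
  translation=[
    [0, 0, 0],
    [0, 0, 0],
    [0, 0, 0],
    [0, 0, 0],
    [0, 0, 0],
  ],
  delta_rot=[
    [0, 0, 0],
    [0, 0, 0],
    [0, 0, 0],
    [0, 0, 0],
    [0, 0, 0],
  ],
  gripper=[25, 25, 25, 25, 25],
)

```text
time: 12.68
ee_pos: [527.5, -292.9, 49.7]
tcp_rot: [3.109, -0.196, 0.321]
force: [3.2, 0.1, 1.0]
width: 35.3
```

```bash
python3 -c "
from h import *
info()"
```

```text
t 12.68 pos [ 527.49 -292.94   49.66] q [-0.57  0.46  1.88  0.16  0.62  1.  ] F [3.19 0.11 1.04] T [-0.15 -0.55  0.02] w 35.28
toolx [ 0.97 -0.12  0.2 ] y [-0.13 -0.99 -0.  ] z [ 0.2  -0.02 -0.98] yang -97.20051283779527
lean deg 11.788476270153733 roll -0.1561495375631799 plate TCP 7.581971597369336 -7.341042405743129 49.6599375810081 Fplate 3.147683125260361 0.5134684480100192 1.0436647431606754
```

The 3 N push in +x is the sprung foot starting to ride on the far edge. Rocking further while watching the force.

Emit:
arm_command(
  translation=[
    [0.5, -0.06, -0.4],
    [0.4, -0.05, -0.3],
    [0.5, -0.06, -0.4],
    [0, 0, 0],
    [0, 0, 0],
  ],
  delta_rot=[
    [0.14, 1.1, 0],
    [0.14, 1.1, 0],
    [0.14, 1.1, 0],
    [0, 0, 0],
    [0, 0, 0],
  ],
  gripper=[25, 25, 25, 25, 25],
)

```text
time: 13.1
ee_pos: [529.3, -293.2, 48.5]
tcp_rot: [3.12, -0.195, 0.231]
force: [3.4, -0.4, 5.1]
width: 35.2
```

```bash
python3 -c "
from h import *
info()"
```

```text
t 13.1 pos [ 529.3  -293.17   48.53] q [-0.56  0.48  1.84  0.1   0.69  1.06] F [ 3.39 -0.43  5.09] T [-0.19 -0.62  0.01] w 35.18
toolx [ 0.98 -0.12  0.15] y [-0.12 -0.99 -0.  ] z [ 0.15 -0.02 -0.99] yang -97.15964328357894
lean deg 8.447159374893111 roll -0.13987371330795786 plate TCP 9.404139052353324 -7.340119719141341 48.53481023259702 Fplate 3.4181871866564415 -0.0012138157621451194 5.085451800409229
```

Emit:
arm_command(
  translation=[
    [0.4, -0.05, -0.3],
    [0.4, -0.05, -0.4],
    [0.4, -0.05, -0.3],
    [0, 0, 0],
    [0, 0, 0],
  ],
  delta_rot=[
    [0.14, 1.1, 0],
    [0.14, 1.1, 0],
    [0.14, 1.1, 0],
    [0, 0, 0],
    [0, 0, 0],
  ],
  gripper=[25, 25, 25, 25, 25],
)

```text
time: 13.52
ee_pos: [530.3, -293.3, 47.4]
tcp_rot: [3.13, -0.197, 0.139]
force: [4.7, -1.2, 5.0]
width: 35.1
```

```bash
python3 -c "
from h import *
info()"
```

```text
t 13.52 pos [ 530.26 -293.25   47.41] q [-0.54  0.5   1.79  0.06  0.77  1.11] F [ 4.68 -1.25  4.95] T [-0.28 -0.61 -0.07] w 35.06
toolx [ 0.99 -0.12  0.09] y [-0.12 -0.99 -0.  ] z [ 0.09 -0.01 -1.  ] yang -97.1785356090064
lean deg 5.062289317444926 roll -0.1583313964126516 plate TCP 10.369950085000031 -7.297002659013589 47.40838962408533 Fplate 4.798555629363333 -0.6467420855808252 4.954116606301745
```

Emit:
arm_command(
  translation=[
    [0.3, -0.04, -0.3],
    [0.3, -0.04, -0.4],
    [0.3, -0.04, -0.3],
    [0, 0, 0],
    [0, 0, 0],
  ],
  delta_rot=[
    [0.14, 1.1, 0],
    [0.14, 1.1, 0],
    [0.14, 1.1, 0],
    [0, 0, 0],
    [0, 0, 0],
  ],
  gripper=[25, 25, 25, 25, 25],
)

```text
time: 13.93
ee_pos: [530.6, -293.2, 46.2]
tcp_rot: [-3.134, 0.197, -0.045]
force: [4.0, -1.3, 5.6]
width: 35.2
```

```bash
python3 -c "
from h import *
info()"
```

```text
t 13.93 pos [ 530.61 -293.19   46.21] q [-0.53  0.52  1.75  0.02  0.84  1.15] F [ 3.97 -1.31  5.65] T [-0.3  -0.51  0.01] w 35.22
toolx [ 0.99 -0.12  0.03] y [-0.12 -0.99 -0.  ] z [ 0.03 -0.   -1.  ] yang -97.17819749446319
lean deg 1.6522424273245124 roll -0.17650072261801003 plate TCP 10.710907809541977 -7.189114909927256 46.20908790543391 Fplate 4.101292478933278 -0.8000228961963953 5.648760433588787
```

Emit:
arm_command(
  translation=[
    [0.2, 0, -0.3],
    [0.2, 0, -0.3],
    [0, 0, -0.3],
    [0, 0, -0.3],
    [0, 0, 0],
  ],
  delta_rot=[
    [0.1, 0.8, 0],
    [0.1, 0.8, 0],
    [0.06, 0.5, 0],
    [0, 0, 0],
    [0, 0, 0],
  ],
  gripper=[25, 25, 25, 25, 25],
)

```text
time: 14.35
ee_pos: [530.5, -293.1, 45.8]
tcp_rot: [-3.132, 0.197, 0.013]
force: [0.9, -0.1, 10.8]
width: 35.1
```

```bash
python3 -c "
from h import *
info()"
```

```text
t 14.35 pos [ 530.52 -293.06   45.79] q [-0.52  0.54  1.72 -0.    0.89  1.17] F [ 0.85 -0.15 10.83] T [-0.29 -0.29  0.  ] w 35.09
toolx [ 0.99 -0.13 -0.01] y [-0.13 -0.99 -0.  ] z [-0.01  0.   -1.  ] yang -97.19721826384398
lean deg -0.48835634555864854 roll -0.17549652375156016 plate TCP 10.605011028784114 -7.072692091303523 45.79179784964068 Fplate 0.864704804947578 -0.037321429085139635 10.827962399644747
```

The x force fell away and z stopped at 45.8, against a predicted seat of 45.6, which suggests the foot snapped in. I'll press slightly more for certainty, then test with a gentle upward pull.

Emit:
arm_command(
  translation=[
    [0, 0, -0.5],
    [0, 0, -0.5],
    [0, 0, 0],
    [0, 0, 0],
    [0, 0, 0],
  ],
  delta_rot=[
    [0.06, 0.5, 0],
    [0.06, 0.5, 0],
    [0, 0, 0],
    [0, 0, 0],
    [0, 0, 0],
  ],
  gripper=[25, 25, 25, 25, 25],
)

```text
time: 14.77
ee_pos: [530.8, -293.1, 45.9]
tcp_rot: [-3.131, 0.197, 0.039]
force: [-0.1, 0.8, 15.5]
width: 35.1
```

```bash
python3 -c "
from h import *
info()"
```

```text
t 14.77 pos [ 530.76 -293.11   45.93] q [-0.52  0.54  1.71 -0.01  0.91  1.18] F [-0.09  0.79 15.54] T [-0.04 -0.17  0.01] w 35.14
toolx [ 0.99 -0.13 -0.02] y [-0.13 -0.99 -0.  ] z [-0.02  0.01 -1.  ] yang -97.21549993810126
lean deg -1.4276995392934462 roll -0.15619161917337818 plate TCP 10.848392103081908 -7.088914156484509 45.933076268316846 Fplate -0.18444170621040515 0.7724155427361261 15.538133753471595
```

Emit:
arm_command(
  translation=[
    [0, 0, 0.8],
    [0, 0, 0.8],
    [0, 0, 0.8],
    [0, 0, 0.6],
    [0, 0, 0],
  ],
  delta_rot=[
    [-0.06, -0.5, 0],
    [-0.06, -0.5, 0],
    [-0.06, -0.5, 0],
    [0, 0, 0],
    [0, 0, 0],
  ],
  gripper=[25, 25, 25, 25, 25],
)

```text
time: 15.18
ee_pos: [528.9, -292.1, 45.9]
tcp_rot: [-3.13, 0.198, 0.005]
force: [-0.9, -0.7, 1.6]
width: 35.5
```

```bash
python3 -c "
from h import *
info()"
```

```text
t 15.18 pos [ 528.9  -292.12   45.87] q [-0.53  0.53  1.73  0.    0.88  1.17] F [-0.93 -0.75  1.61] T [-0.13  0.15 -0.03] w 35.47
toolx [ 0.99 -0.13 -0.  ] y [-0.13 -0.99 -0.01] z [-0.    0.01 -1.  ] yang -97.23206019186831
lean deg -0.1848195914641941 roll -0.2988745341715915 plate TCP 8.871645921195874 -6.3451970044718315 45.867236936043916 Fplate -0.8294968777772567 -0.8583567936550363 1.6121322313262199
```

Emit:
arm_command(
  translation=[
    [0, 0, 0.6],
    [0, 0, 0.6],
    [0, 0, 0.6],
    [0, 0, 0],
    [0, 0, 0],
  ],
  delta_rot=[
    [0, 0, 0],
    [0, 0, 0],
    [0, 0, 0],
    [0, 0, 0],
    [0, 0, 0],
  ],
  gripper=[25, 25, 25, 25, 25],
)

```text
time: 15.6
ee_pos: [529.3, -292.1, 46.8]
tcp_rot: [-3.13, 0.198, 0.004]
force: [-0.2, -1.2, -13.4]
width: 35.1
```

```bash
python3 -c "
from h import *
info()"
```

```text
t 15.6 pos [ 529.32 -292.12   46.84] q [-0.53  0.53  1.73  0.01  0.88  1.17] F [ -0.21  -1.23 -13.41] T [-0.1   0.09  0.  ] w 35.12
toolx [ 0.99 -0.13 -0.  ] y [-0.13 -0.99 -0.01] z [-0.    0.01 -1.  ] yang -97.22654662505708
lean deg -0.14890330389633954 roll -0.30360165482172047 plate TCP 9.286731881775959 -6.2917358210813745 46.840342005571785 Fplate -0.05705425950136272 -1.2468289009470677 -13.409573117179331
```

The latch holds against about 11 N of pull, with roughly 0.9 mm of play. I'm easing back to neutral and opening.

Emit:
arm_command(
  translation=[
    [0, 0, -0.8],
    [0, 0, -0.8],
    [0, 0, -0.7],
    [0, 0, 0],
    [0, 0, 0],
  ],
  delta_rot=[
    [0, 0, 0],
    [0, 0, 0],
    [0, 0, 0],
    [0, 0, 0],
    [0, 0, 0],
  ],
  gripper=[25, 25, 25, 25, 25],
)

```text
time: 16.02
ee_pos: [531.0, -293.1, 46.7]
tcp_rot: [-3.132, 0.198, -0.004]
force: [-0.3, 1.4, -7.6]
width: 35.3
```

Emit:
arm_command(
  translation=[
    [0, 0, 0],
    [0, 0, 0],
    [0, 0, 0],
    [0, 0, 0],
    [0, 0, 0],
  ],
  delta_rot=[
    [0, 0, 0],
    [0, 0, 0],
    [0, 0, 0],
    [0, 0, 0],
    [0, 0, 0],
  ],
  gripper=[37, 40, 44, 50, 56],
  newtons=40,
)

```text
time: 16.43
ee_pos: [531.5, -293.4, 47.3]
tcp_rot: [-3.133, 0.198, -0.006]
force: [0.6, 0.6, -0.3]
width: 55.8
```

Emit:
arm_command(
  translation=[
    [0, 0, 0],
    [0, 0, 0],
    [0, 0, 10],
    [0, 0, 20],
    [0, 0, 20],
  ],
  delta_rot=[
    [0, 0, 0],
    [0, 0, 0],
    [0, 0, 0],
    [0, 0, 0],
    [0, 0, 0],
  ],
  gripper=[56, 56, 56, 56, 56],
)

```text
time: 16.85
ee_pos: [530.5, -292.8, 97.0]
tcp_rot: [-3.131, 0.198, -0.001]
force: [0.2, -0.6, 1.3]
width: 56.3
```

```bash
python3 -c "
from h import *
info()"
```

```text
t 16.85 pos [ 530.47 -292.79   96.99] q [-0.53  0.48  1.68  0.    0.99  1.17] F [ 0.2  -0.65  1.3 ] T [-0.04 -0.01  0.06] w 56.29
toolx [ 0.99 -0.13  0.  ] y [-0.13 -0.99 -0.  ] z [ 0.  0. -1.] yang -97.2317765029422
lean deg 0.02601636678426256 roll -0.23641183703366384 plate TCP 10.517367988067084 -6.80883946133478 96.98662159373855 Fplate 0.2819929445484565 -0.616601143780878 1.3012263865130376
```

Released. I'm retracting so the cameras can see the module.

Emit:
arm_command(
  translation=[
    [0, 0, 30],
    [0, 0, 35],
    [-15, -5, 30],
    [-30, -10, 15],
    [-30, -15, 10],
  ],
  delta_rot=[
    [0, 0, 0],
    [0, 0, 0],
    [0, 0, 0],
    [0, 0, 0],
    [0, 0, 0],
  ],
  gripper=[56, 56, 56, 56, 56],
)

```text
time: 17.27
ee_pos: [456.5, -323.1, 220.0]
tcp_rot: [-3.135, 0.194, -0.011]
force: [-0.9, -0.3, -1.3]
width: 56.0
```

Emit:
arm_command(
  translation=[
    [-35, -20, 0],
    [-35, -20, 0],
    [-35, -20, 0],
    [-25, -20, 0],
    [-20, -20, 0],
  ],
  delta_rot=[
    [0, 0, 0],
    [0, 0, 0],
    [0, 0, 0],
    [0, 0, 0],
    [0, 0, 0],
  ],
  gripper=[56, 56, 56, 56, 56],
)

```text
time: 17.68
ee_pos: [303.5, -423.5, 217.6]
tcp_rot: [-3.133, 0.199, -0.004]
force: [0.3, -0.8, 1.2]
width: 56.0
```

Run:
```python
from h import *
info();snap('h',{'scene':(275,115,60,60,10),'top':(295,170,80,60,10)})
def dr(im,cam,x0,y0,k,L,q,col):
    p=((proj(cam,pose(*q,L))-[x0,y0]+.5)*k-.5).astype(int)
    for z in range(0,len(p),4): cv2.polylines(im,[p[z:z+4]],True,col,1)
c,s=np.cos(-.127),np.sin(-.127)
X,Y=8.6,-7.5
q=(520.9+c*X-s*Y,-284.7+s*X+c*Y,-.127);z0=19
B=[(x,y,z+z0) for z in(0,50) for x,y in((30,18),(30,-18),(-30,-18),(-30,18))]
N=[(x,y,78+z0) for x,y in((20,18),(20,-18),(-20,-18),(-20,18))]
for cam,o in(('scene',(275,115,10)),('top',(295,170,10))):
    im=cv2.imread(f'pics/{cam}_h_z.png');dr(im,cam,*o,B,q,(0,255,0));dr(im,cam,*o,N,q,(0,0,255))
    cv2.imwrite(f'pics/{cam}_h_o.png',im)
```

```text
t 17.68 pos [ 303.52 -423.49  217.62] q [-0.97  0.24  1.71  0.    1.19  0.72] F [ 0.32 -0.82  1.18] T [ 0.03 -0.01 -0.04] w 56.03
toolx [ 0.99 -0.13  0.  ] y [-0.13 -0.99 -0.  ] z [ 0.  0. -1.] yang -97.2862014220634
lean deg 0.12973434882241827 roll -0.1535564223624756 plate TCP -198.05285729465226 -165.20232458284002 217.62162816598143 Fplate 0.416131977157424 -0.7685960571574705 1.183077143927607
```

View pics/scene_h_o.png

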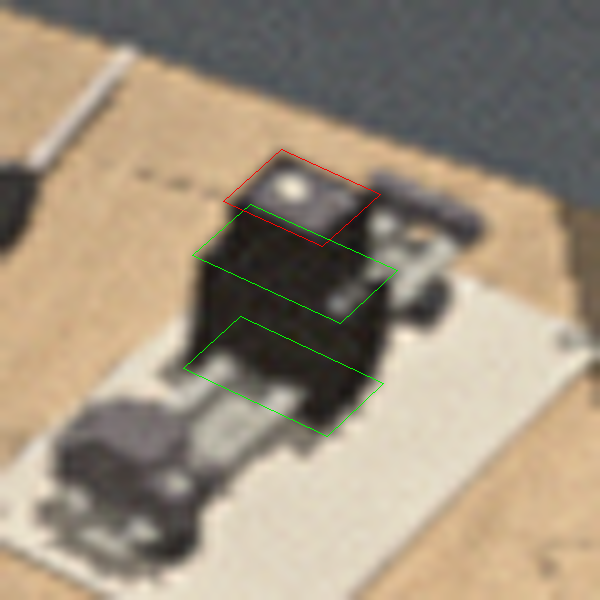

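View pics/top_h_o.png

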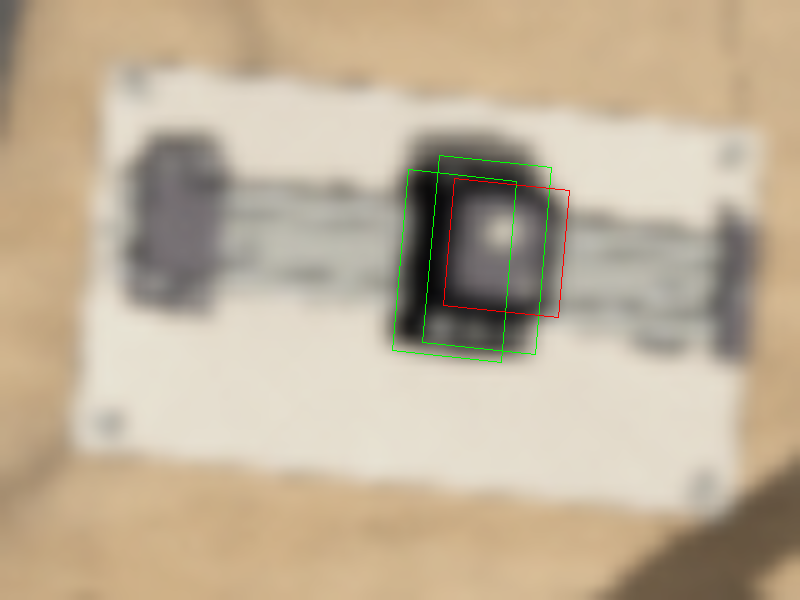

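View pics/scene_h_z.png

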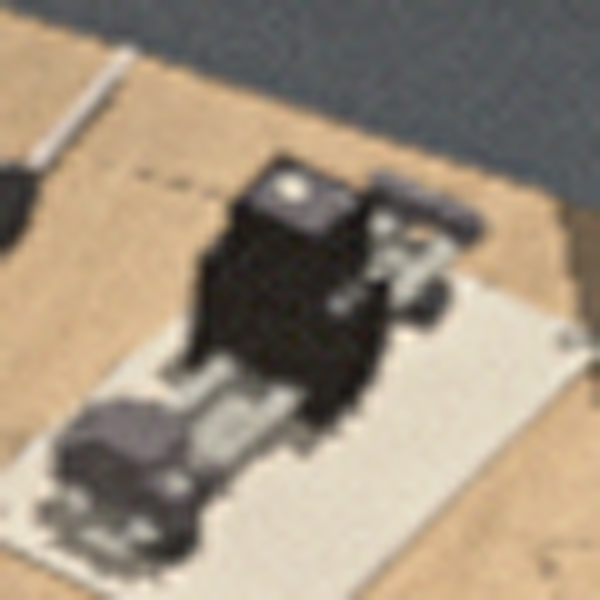

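The overlay of the seated, level pose agrees with both views to about 1 px. Scene: module top at about (295,190), legs straddling the rail. Top: module centred on the rail at about (475,250). The arm is clear, so I'm handing in.

```bash
python3 -c "
from cell import manip
print(manip.sign_off())"
```

```text
the job is handed in; nothing more can be done
None
```

The relay module is clipped onto the free stretch of the rail and released, and the job was handed in at about 18 s. No verdict was reported.

**What I did**
- **Height:** I felt the rail's top by touching the level module's leg on the near flange. It is about 31 mm above the plate's underside, near the upper limit and in line with the cameras.
- **Hook:** I leaned the module back about 24° and slid the lip under the near edge. Contact came at about 6–7 N, with the edge at about -9 mm in plate x, as the cameras had suggested.
- **Rock down:** I rocked it down in small steps. The foot's sideways push of 3–5 N dropped away at level, which I took as the click.

**Last checks**
- **Latch:** the foot held against a gentle upward pull of about 11 N, with about 0.9 mm of play.
- **Seat height:** the tool stopped at 45.8 mm against a predicted 45.6 mm. That puts the module's centre at about 58 mm, inside the 50.5–59.5 mm window.
- **Pictures:** after release, both views match the level, square, seated pose to about 1 px, with the centre about +9 mm in plate x. I could not see the foot's position directly.
- **Forces:** the highest reading at the end of a move was about 18 N, against the 35 N limit; I did not read forces within the moves.
- **Bystanders:** I kept well clear of them and saw no contact, but I did not measure their positions afterwards.

**What disagreed:** measured tool positions wandered by 1–2 mm from the commanded ones. I relied on the felt contacts rather than single readings.

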